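# Clamp the grinding jar on the bench mill

## Task

The closed grinding jar is already sitting in its nest on the bench mill. With a finger, push the clamp strap round over the jar until the whole of its rubber foot stands over the raised round centre of the jar's lid, and then, with the strap there, push the cam lever all the way down so that the foot clamps the lid. Leave the jar sitting upright in its nest, do not lift it, and leave the bottle, dish and beaker where they stand.

Things in the scene. Friction and masses are not known exactly. Their poses are not given: they have to be found in the camera images.
- mill: bench vibratory mill, fixed: cream case 240 (x) x 280 (y) x 90 mm high, on it an aluminium platform 150 x 190 mm (top 112 mm above the bench). Origin: centre of the underside, on the bench; x points from control panel to back, z up. Jar nest (dark ring, 80 mm outside, 14 mm above the platform) centred at (0, +30) mm, clamp post at (0, -50) mm
- post_axis (a point): point on the upright axis of the clamp post (steel, 22 mm diameter), about which the strap turns, at the height of the strap's underside while the lever is up (195 mm above the bench)
- strap (a joint): swing angle of the clamp strap about the post axis, rad, anticlockwise from above positive, -0.7 to 2.0. 0: strap along the mill's +y, over the nest's centre; at the start 0.8 to 1.6. There is no stop at 0: it can be pushed too far, and back from its other side. It stays where it is left and takes about 0.22 N m to turn (2 to 3 N at 90 mm from the post)
- strap_nose (a point): middle of the strap's rounded end face, 109 mm from the post axis. The strap is a flat dark steel bar 26 mm wide and 14 mm thick; its underside is 195 and its top 209 mm above the bench while the lever is up. A brass nut 18 mm wide and 7 mm high stands on it above the foot
- press_foot: black rubber foot, 24 mm diameter and 8 mm thick, under the strap, 80 mm from the post axis. Origin: centre of its underside, 179 mm above the bench while the lever is up (16 mm below the strap's underside, 3 mm above the lid). It is spring-loaded, 6 N per mm
- lever (a joint): angle of the cam lever, rad: 0 up (65 degrees above level), 1.134 fully down (level, at its stop); it starts at 0 to 0.2. It stays where it is left; turning it takes 0.3 to 0.36 N m (4 N square to it at the knob; 8 N straight down at the start). Fully down it drives strap and foot down 5.5 mm, so that the foot presses the lid with about 10 N
- lever_pivot (a point): centre of the lever's level hinge pin, on the post axis, 228 mm above the bench
- lever_knob (a point): centre of the red ball knob (23 mm diameter) at the end of the black cam lever, 85 mm from the pivot. The lever is carried by the strap, turns round the post with it, and always points the opposite way to the strap as seen from above
- jar: closed grinding jar, loose in the nest (2 mm play): steel body 66 mm diameter, blue lid 72 mm diameter, 64 mm tall in all with the raised centre. Origin: centre of its underside, which rests on the platform 112 mm above the bench; z up
- lid_centre (a point): centre of the top of the lid's raised round centre (silver, 44 mm diameter, 4 mm above the blue lid), 176 mm above the bench
- bottle: brown glass bottle with black cap, 56 mm diameter, 125 mm tall, loose on the bench beside the mill; origin: centre of its underside
- dish: white porcelain dish, 90 mm across, 34 mm tall, loose on the bench beside the mill; origin: centre of its underside
- beaker: clear open beaker, 60 mm across, 75 mm tall, loose on the bench beside the mill; origin: centre of its underside

How it is judged:
On the way, in this order (a step that is already met when the one before it is completed fails the run):
1. the strap's foot stands over the raised centre of the lid while the lever is still up (horizontal distance between press_foot and lid_centre below 0.01 m and value of joint lever below 0.4 rad), for 0.2 s.
2. the cam lever is pushed all the way down with the foot on the raised centre (value of joint lever above 1.05 rad and horizontal distance between press_foot and lid_centre below 0.01 m), for 0.2 s.
At the end, for the whole second after the job is handed in: the lever is within 0.08 rad of fully down, the foot stands within 10 mm of the lid's centre (wholly on the raised centre) and presses it with more than 5 N, the jar stands upright and at rest on the floor of its nest, and bottle, dish and beaker are within 20 mm of where they stood (all of step 2 and contact force between press_foot and jar above 5 N and angle between jar's own z axis and vertical below 0.06 rad and z of jar in the frame of mill below 0.115 m and linear speed of jar below 0.01 m/s and distance of each of bottle, dish, beaker from where it was at the start of the episode below 0.02 m); the robot touches nothing.
It fails at once if the jar is lifted more than 5 mm or tipped more than about 10 degrees (z of jar in the frame of mill above 0.117 m or angle between jar's own z axis and vertical above 0.18 rad).
It fails at once if the bottle, dish or beaker is shifted by more than 20 mm or knocked over (distance of any of bottle, dish, beaker from where it was at the start of the episode above 0.02 m or angle between any of bottle, dish, beaker's own z axis and vertical above 0.3 rad).
It also fails if it takes over 51 s, if anything falls off the work surface, if the arm or the gripper's body presses on something with over 40 N, if the wrist force passes 120 N, or if a joint passes its speed limit or range.

## Robot

A 6-joint arm with a two-finger parallel gripper is mounted at the origin on the work surface. World frame = base frame: x ahead of the robot, y to its left, z up, the work surface at z = 0. Lengths are in m, angles in rad, forces in N, time in s.
With the tool pointing down it reaches from about 0.35 to 0.775 m from the base axis. Payload 5.5 kg.
Tool frame: the origin (TCP) lies at the very end of the fingers, on their centre line; the grasp point (between the pads) lies 19 mm behind it (env.grip_depth is the distance from the TCP to the grasp point, in m); z points along the fingers, y is the direction in which the jaws open and shut (so a half turn about z gives the same grasp; the last joint's range is limited). The gripper opens to 85 mm and grips with 20 to 120 N. Pads are 22 mm wide; open, the fingers measure 114 mm over their backs; the gripper's body (76 mm by 85 mm) begins 54 mm behind the grasp point. The pads swing forward as they close: fully open they stand 13 mm farther back than shut.
Start: joints at [-1.486, 0.313, 0.046, 1.304, 0, 1.431], TCP at [0.128, -0.561, 0.231] pointing down, gripper open.
Joint ranges: [-2.76, 2.76], [-0.86, 1.69], [-1.03, 1.26], [-2.2, 2.34], [-1.47, 1.5], [-3.14, 3.14]. Speed limits (rad/s): [2.57, 2.57, 3.14, 3.14, 3.14, 3.14].

## Interface

Orientations are given as a unit quaternion [w, x, y, z].
In Python, from workcell import env gives the robot as it stands.
- The arm moves only by the tool step_arm, never from a script. Its argument "series" is a list of rows, each a list of 3 entries, a list of its own where there are three numbers: the shift along the world's x, y, z in cm, then the turn about the world's z in rad, then the closure in counts, from 0 (fully open) to 255 (shut). A call has 1 to 5 rows; each row is the pose to reach, as a shift and turn from the pose measured when the call began; what a row does not reach only later rows make up. A row lasts 1/8 s, in which the tool goes at most 62.5 mm and 10.7 degrees, less where a joint would pass 70% of its speed; a pose out of reach is approached as far as the arm can. A call with a gripper value outside its range is refused whole. The fingers move at their own pace and stop on an object; "newtons" is the grip in N (left out, the last holds). Time passes only in rows, so rows that repeat a pose let the fingers close. It gives the time, the measured TCP pose, the force and the opening at its end, in the units of the state.
- env.get_state(): the state, without advancing time (a new reading comes with each control period).
- env.read_camera(name): name is "scene" or "top"; returns a dict with "frame" (480x640x3 uint8, red, green, blue), "vertical_fov" (degrees; the focal length in pixels is half the picture's height over the tangent of half this angle, whatever the lens; pixels are square), "cx", "cy" (the principal point, pixels), "camera_from_world" (4x4, takes a point from world to camera coordinates). Camera axes: x right, y down, z forward; pixel columns grow to the right and rows downward; lengths in m; the calibration is good to about 2 mm. A picture is of the moment at which its call begins. There is no depth.
- env.hand_in(): hands the job in, once; it reports no verdict.
The state is a dict: "clock": time; "joint_pos": joint angles; "qvel": joint speeds; "tau": joint torques, N m; "tcp_pos": TCP position; "orientation": TCP orientation; "wrist_force": force on the tool from outside, world axes, zero at the start; "ft_torque": the same for the moment, N m; "finger_gap": finger opening in m.
Only numpy, scipy, OpenCV 4.12 (cv2) and the standard library are available. Lean on these libraries where they do the work, as an engineer would, in place of code of your own. Each camera call takes 0.05 s, during which the arm holds its last target.

## Working session

There is one attempt and no reset: what is moved stays moved. The work goes in short steps, Python scripts to look and compute and a tool call to move; the robot and the scene stay as the last step left them, time stands still between calls to the robot, and variables do not carry over. Pictures are saved under pics/ and viewed, and the job is handed in when it is done.

Besides the shell and the picture viewer there is one more tool, called after "Emit:" in YAML: its name, and indented under it one key for each argument. step_arm: Moves the arm, as the interface text tells. Its arguments: {"type":"object","properties":{"series":{"type":"array"},"newtons":{"type":"number"}},"required":["series"]}

```bash
mkdir -p pics; ls
python3 - <<'E'
from workcell import env
import cv2,pickle
d={}
for n in("scene","top"):
    r=env.read_camera(n);d[n]=r
    cv2.imwrite(f"pics/{n}0.png",r["frame"][:,:,::-1])
    print(n,r["vertical_fov"],r["cx"],r["cy"],r["camera_from_world"].round(3).tolist())
pickle.dump(d,open("c0.pkl","wb"))
print(env.get_state())
E
```

```text
pics
scene 55.53650773265853 329.5616435860966 231.25089978895664 [[-0.508, 0.861, 0.012, 0.211], [0.725, 0.436, -0.534, -0.347], [-0.465, -0.262, -0.845, 1.424], [0.0, 0.0, 0.0, 1.0]]
top 46.34829282761947 318.50024096247546 238.09207931529815 [[0.023, -1.0, -0.008, 0.085], [-0.994, -0.022, -0.106, 0.593], [0.106, 0.01, -0.994, 1.207], [0.0, 0.0, 0.0, 1.0]]
{'clock': 0.1, 'joint_pos': array([-1.48560164e+00,  3.13939604e-01,  4.51035447e-02,  1.30360212e+00,
        1.86168927e-05,  1.43119876e+00]), 'qvel': array([-1.05419119e-04, -2.54428900e-03,  3.72860191e-03,  1.72287806e-03,
        1.74231049e-04,  2.45152938e-05]), 'tau': array([ 3.26560890e-03, -4.81726885e+01,  2.99242562e+01,  1.27678187e-02,
       -9.09739083e-05, -1.26383469e-06]), 'tcp_pos': array([ 0.12812853, -0.5600812 ,  0.23049438]), 'orientation': array([-8.20367811e-04,  9.93689868e-01,  1.12159580e-01,  3.16325807e-05]), 'wrist_force': array([0.48747563, 0.05111692, 0.14806648]), 'ft_torque': array([ 0.00900891,  0.02151959, -0.01748485]), 'finger_gap': 0.08558455139859436}
```

```bash
sleep 1
```

```text
(no output)
```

View pics/scene0.png

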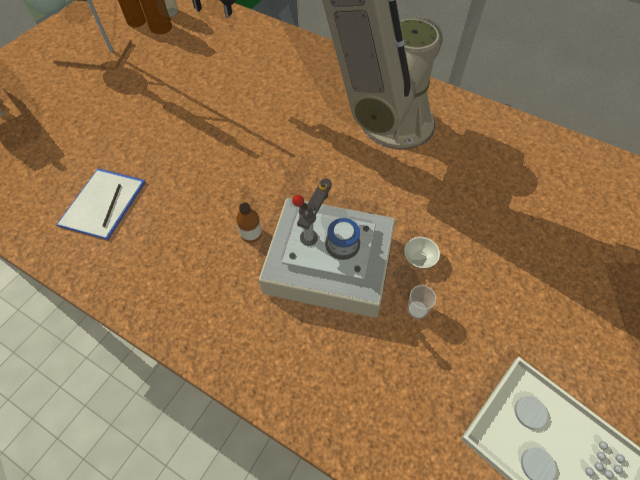

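View pics/top0.png

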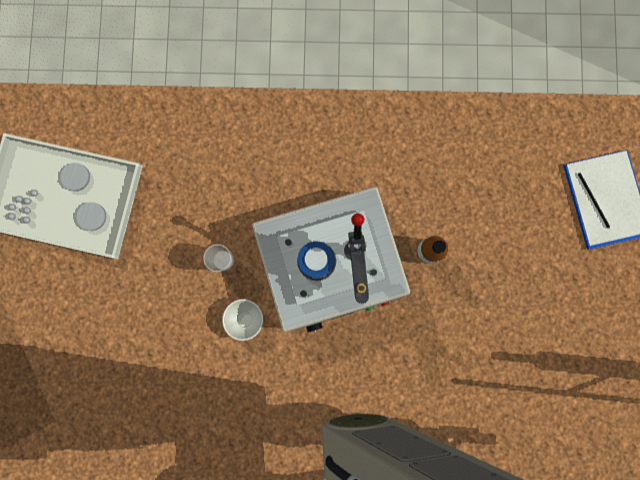

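The top view shows the blue lid at (317,260), the knob at (358,220) and the strap's brass nut at (362,288). The post is near (355,243), the bottle at (433,249), the dish at (243,320) and the beaker at (218,258).

```bash
cat > h.py <<'E'
import numpy as np,cv2
def K(r):
    f=240/np.tan(np.radians(r["vertical_fov"])/2); return f,r["cx"],r["cy"]
def ray(r,uv):
    f,cx,cy=K(r);T=r["camera_from_world"];R=T[:3,:3];o=-R.T@T[:3,3]
    return o,R.T@np.array([(uv[0]-cx)/f,(uv[1]-cy)/f,1])
def onz(r,uv,z):
    o,d=ray(r,uv);return o+d*(z-o[2])/d[2]
def tri(r1,u1,r2,u2):
    o1,d1=ray(r1,u1);o2,d2=ray(r2,u2)
    s=np.linalg.lstsq(np.c_[d1,-d2],o2-o1,rcond=None)[0]
    a=o1+s[0]*d1;b=o2+s[1]*d2;return (a+b)/2,np.linalg.norm(a-b)
def proj(r,p):
    f,cx,cy=K(r);c=r["camera_from_world"]@np.r_[p,1];return np.array([cx+f*c[0]/c[2],cy+f*c[1]/c[2]])
def blobs(r,lo,hi,box,n=3):
    h=cv2.cvtColor(r["frame"],cv2.COLOR_RGB2HSV);m=cv2.inRange(h,lo,hi)
    x0,y0,x1,y1=box;mm=np.zeros_like(m);mm[y0:y1,x0:x1]=m[y0:y1,x0:x1]
    k,l,s,c=cv2.connectedComponentsWithStats(mm)
    o=sorted(range(1,k),key=lambda i:-s[i,4])[:n]
    return [(c[i].round(2).tolist(),s[i].tolist()) for i in o],mm
E
python3 - <<'E'
from h import *
import pickle
d=pickle.load(open("c0.pkl","rb"));S,T=d["scene"],d["top"]
for n,r,b in(("S",S,(260,160,420,330)),("T",T,(240,180,440,340))):
    print(n,"red",blobs(r,(0,150,90),(8,255,255),b)[0]);
    print(n,"red2",blobs(r,(172,150,90),(180,255,255),b)[0])
    print(n,"blue",blobs(r,(100,120,40),(125,255,255),b)[0])
    print(n,"brass",blobs(r,(12,100,60),(35,255,255),b)[0])
x=T["frame"][180:340,230:450];cv2.imwrite("pics/t0c.png",cv2.resize(x,None,fx=3.6,fy=3.6,interpolation=2)[:,:,::-1])
x=S["frame"][170:320,255:400];cv2.imwrite("pics/s0c.png",cv2.resize(x,None,fx=4,fy=4,interpolation=2)[:,:,::-1])
E
```

```text
S red [([297.89, 200.06], [293, 195, 11, 11, 102])]
S red2 []
S blue [([351.52, 231.01], [338, 218, 22, 28, 168]), ([337.0, 239.25], [336, 239, 3, 2, 4]), ([333.0, 232.0], [333, 231, 1, 3, 3])]
S brass [([345.49, 233.56], [260, 160, 160, 170, 14163])]
T red [([357.62, 219.19], [352, 214, 12, 12, 111]), ([385.47, 303.47], [381, 302, 9, 4, 15])]
T red2 [([356.0, 224.0], [356, 224, 1, 1, 1]), ([383.0, 304.0], [383, 304, 1, 1, 1])]
T blue [([315.52, 259.98], [298, 242, 36, 36, 591])]
T brass [([352.03, 256.43], [240, 180, 200, 160, 15492]), ([360.97, 287.58], [357, 283, 9, 10, 60])]
```

View pics/t0c.png

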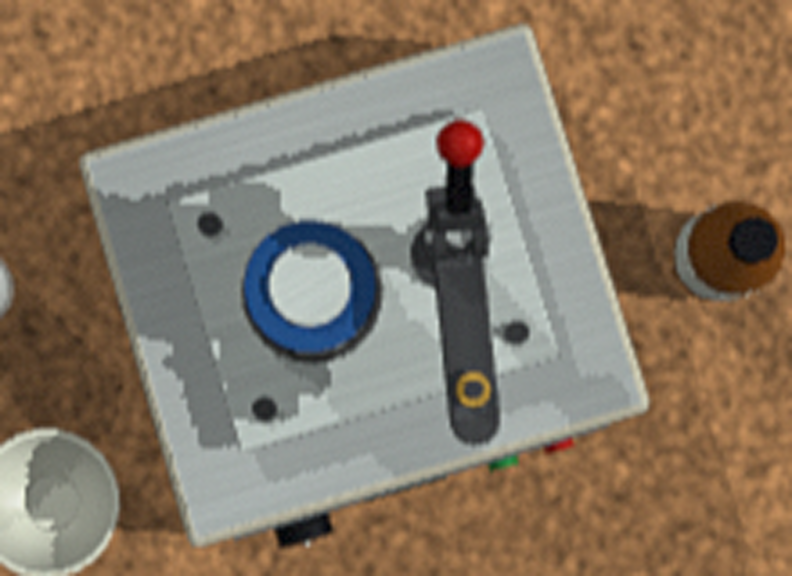

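View pics/s0c.png

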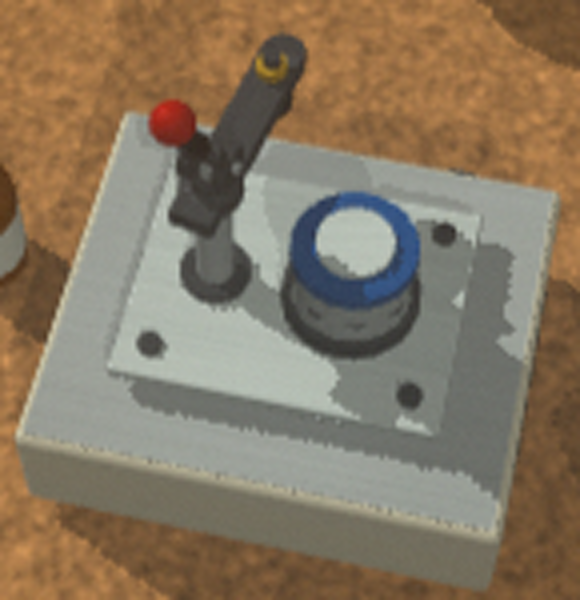

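Run:
```python
from h import *
import pickle
d=pickle.load(open("c0.pkl","rb"));S,T=d["scene"],d["top"]
c=lambda x,y:((x+.5)/3.6-.5+230,(y+.5)/3.6-.5+180)
s=lambda x,y:((x+.5)/4-.5+255,(y+.5)/4-.5+170)
print("lid",onz(T,c(311,286),.176),onz(S,s(355,243),.176),tri(T,c(311,286),S,s(355,243)))
print("lidblue",onz(T,c(312,289),.170))
nut=tri(T,c(473.5,389.5),S,s(272,65)); print("nut",nut,onz(T,c(473.5,389.5),.216))
k=tri(T,(357.6,219.3),S,(297.9,200.1));print("knob",k)
cs=[onz(T,c(*p),.09) for p in((84,157),(528,28),(648,408),(197,545))]
for p in cs:print(p.round(4))
cs=np.array(cs)
ctr=cs.mean(0);print("mill",ctr)
yd=(cs[0]+cs[3]-cs[1]-cs[2])[:2];xd=(cs[0]+cs[1]-cs[2]-cs[3])[:2]
print(np.linalg.norm(yd)/2,np.linalg.norm(xd)/2)
a=np.arctan2(yd[1],yd[0])-np.pi/2;b=np.arctan2(xd[1],xd[0]);print("yaw",a,b)
a=(a+b)/2;R=np.array([[np.cos(a),-np.sin(a)],[np.sin(a),np.cos(a)]])
post=ctr[:2]+R@[0,-.05];nest=ctr[:2]+R@[0,.03];print("post",post,"nest",nest)
n=nut[0][:2]-post;print("nut dist",np.linalg.norm(n),"ang",np.arctan2(n[1],n[0])-np.pi/2-a)
q=k[0][:2]-post;print("knob dist",np.linalg.norm(q),"ang",np.arctan2(-q[1],-q[0])-np.pi/2-a)
for nm,uv in(("bottle",(434,247)),):print(nm,onz(T,uv,.125))
print("beaker",onz(T,(218,258),.075),"dish",onz(T,(243,320),.034))
```

```text
lid [0.53436322 0.10130299 0.176     ] [0.54110001 0.10723538 0.176     ] (array([0.53465873, 0.10263507, 0.16380297]), np.float64(0.0025677222285795573))
lidblue [0.53315622 0.10080356 0.17      ]
nut (array([0.47964794, 0.01597039, 0.2055147 ]), np.float64(0.0025339632122094538)) [0.48000269 0.01553811 0.216     ]
knob (array([0.59628589, 0.0301641 , 0.29815576]), np.float64(0.0023606320577217576))
[0.613  0.2375 0.09  ]
[ 0.6956 -0.0218  0.09  ]
[ 0.4741 -0.0939  0.09  ]
[0.3897 0.1644 0.09  ]
mill [0.54308554 0.0715314  0.09      ]
0.2719579837983647 0.23391788903932015
yaw 0.31204660601698464 0.31536609620153594
post [0.55851485 0.02397158] nest [0.53382795 0.10006729]
nut dist 0.07927174091628819 ang -4.924989497208756
knob dist 0.03827530564352373 ang -4.863592248379242
bottle [ 0.56797361 -0.13745795  0.125     ]
beaker [0.53880562 0.31114223 0.075     ] dish [0.40785683 0.25876956 0.034     ]
```

Emit:
step_arm:
  series:
    - [[2.2,3.2,0.5],0.18,255]
    - [[4.4,6.4,0.5],0.36,255]
    - [[6.6,9.6,0.5],0.54,255]
    - [[8.8,12.8,0.5],0.72,255]
    - [[11,16,0.5],0.9,255]
  newtons: 60

```text
clock: 0.72
tcp_pos: [0.2386, -0.3987, 0.2351]
orientation: [-0.001, 0.844, 0.536, -0.0]
wrist_force: [0.7, -0.2, 0.5]
finger_gap: -0.0002
```

Emit:
step_arm:
  series:
    - [[2.2,3.2,0],0.18,255]
    - [[4.4,6.4,0],0.36,255]
    - [[6.6,9.6,0],0.54,255]
    - [[8.8,12.8,0],0.72,255]
    - [[11,16,0],0.9,255]

```text
clock: 1.35
tcp_pos: [0.349, -0.2374, 0.2349]
orientation: [-0.001, 0.525, 0.851, -0.001]
wrist_force: [1.3, 0.0, 0.2]
finger_gap: -0.0002
```

Emit:
step_arm:
  series:
    - [[2.2,3.2,0],0.18,255]
    - [[4.4,6.4,0],0.36,255]
    - [[6.6,9.6,0],0.54,255]
    - [[8.8,12.8,0],0.72,255]
    - [[11,16,0],0.9,255]

```text
clock: 1.98
tcp_pos: [0.4593, -0.0762, 0.2346]
orientation: [-0.001, 0.099, 0.995, -0.001]
wrist_force: [0.2, -0.8, -0.2]
finger_gap: 0.0003
```

Emit:
step_arm:
  series:
    - [[1.0,1.5,0],0.15,255]
    - [[2.0,3.0,0],0.3,255]
    - [[2.0,3.0,-2.2],0.3,255]
    - [[2.0,3.0,-4.2],0.3,255]
    - [[2.0,3.0,-4.2],0.3,255]

```text
clock: 2.6
tcp_pos: [0.4779, -0.0457, 0.1909]
orientation: [-0.003, -0.05, 0.999, -0.001]
wrist_force: [-0.6, -0.0, -0.0]
finger_gap: 0.0
```

```bash
cat > look.py <<'E'
import sys
from workcell import env
from h import *
import pickle
t=sys.argv[1];d={n:env.read_camera(n) for n in("top","scene")};pickle.dump(d,open(f"c_{t}.pkl","wb"))
x=d["top"]["frame"][170:340,250:450];y=d["scene"]["frame"][150:320,250:400]
a=cv2.resize(x,None,fx=2.2,fy=2.2,interpolation=2);b=cv2.resize(y,None,fx=2.2,fy=2.2,interpolation=2)
cv2.imwrite(f"pics/{t}.png",np.hstack([a,b])[:,:,::-1])
s=env.get_state();print(s["clock"],s["tcp_pos"],s["wrist_force"],s["finger_gap"])
E
python3 look.py a1
```

```text
2.7 [ 0.47923241 -0.04618373  0.19277302] [-0.41214064  0.07572759  0.54448063] -0.00019028536206996702
```

View pics/a1.png

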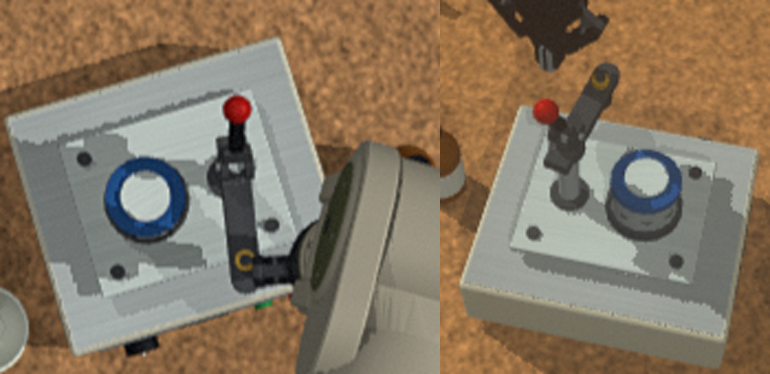

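Run:
```python
import numpy as np
P=np.array([.5585,.024]);c=np.array([.4792,-.0462])
for f in (3.243,3.12,3.0,2.88,2.76,2.64,2.52,2.4,2.28,2.16,2.04,1.95,1.878):
    u=np.array([np.cos(f),np.sin(f)]);v=np.array([u[1],-u[0]])
    p=P+.085*u-.0275*v;print(f,p.round(4),((p-c)*100).round(1),round(f-3.243,2))
```

```text
3.243 [ 0.4767 -0.012 ] [-0.2  3.4] 0.0
3.12 [ 0.4729 -0.0017] [-0.6  4.5] -0.12
3.0 [0.4705 0.0088] [-0.9  5.5] -0.24
2.88 [0.4693 0.0194] [-1.   6.6] -0.36
2.76 [0.4694 0.0301] [-1.   7.6] -0.48
2.64 [0.4707 0.0408] [-0.8  8.7] -0.6
2.52 [0.4734 0.0511] [-0.6  9.7] -0.72
2.4 [0.4772 0.0611] [-0.2 10.7] -0.84
2.28 [0.4823 0.0706] [ 0.3 11.7] -0.96
2.16 [0.4884 0.0794] [ 0.9 12.6] -1.08
2.04 [0.4955 0.0874] [ 1.6 13.4] -1.2
1.95 [0.5015 0.0928] [ 2.2 13.9] -1.29
1.878 [0.5066 0.0967] [ 2.7 14.3] -1.36
```

Emit:
step_arm:
  series:
    - [[-0.2,1.8,0],0,255]
    - [[-0.2,3.2,0],0,255]
    - [[-0.6,4.5,0],-0.12,255]
    - [[-0.9,5.5,0],-0.24,255]
    - [[-1.0,6.6,0],-0.36,255]

```text
clock: 3.32
tcp_pos: [0.4692, 0.0205, 0.1935]
orientation: [-0.001, 0.131, 0.991, -0.002]
wrist_force: [0.4, -2.6, 0.1]
finger_gap: 0.0001
```

```bash
python3 look.py a2
```

```text
3.425 [0.46930366 0.02105972 0.19339971] [-0.74083319 -0.00968725  0.34337151] 0.00017146318654915314
```

View pics/a2.png

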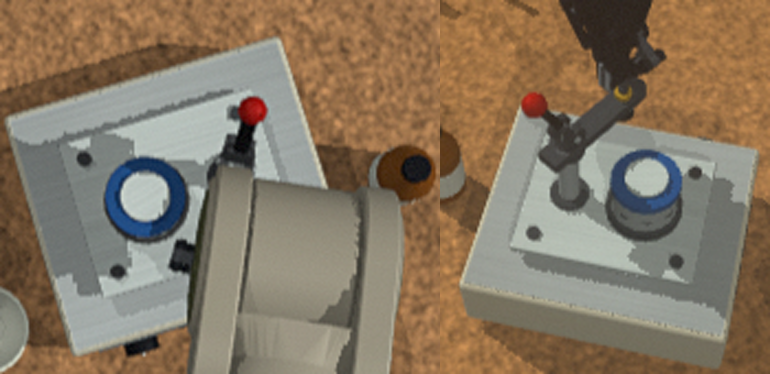

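Emit:
step_arm:
  series:
    - [[0,0.9,0],-0.12,255]
    - [[0.1,2.0,0],-0.24,255]
    - [[0.4,3.0,0],-0.36,255]
    - [[0.8,4.0,0],-0.48,255]
    - [[1.3,4.9,0],-0.6,255]

```text
clock: 4.05
tcp_pos: [0.4808, 0.0707, 0.1932]
orientation: [-0.002, 0.416, 0.909, -0.001]
wrist_force: [-4.4, -0.7, 0.4]
finger_gap: -0.0
```

```bash
python3 look.py a3
cat > ang.py <<'E'
import sys,pickle
from h import *
P=np.array([.5585,.024])
d=pickle.load(open(sys.argv[1],"rb"));S,T=d["scene"],d["top"]
a=blobs(S,(0,150,90),(8,255,255),(240,140,430,330),1)[0];b=blobs(T,(0,150,90),(8,255,255),(300,150,450,295),1)[0]
print(a,b)
if a and b:
    k,e=tri(T,b[0][0],S,a[0][0]);q=k[:2]-P;print("knob",k,e,"strap world ang",np.arctan2(-q[1],-q[0])%(2*np.pi),np.linalg.norm(q))
h=cv2.cvtColor(S["frame"],cv2.COLOR_RGB2HSV)
print("brassS",blobs(S,(18,150,70),(32,255,255),(300,150,370,260),3)[0])
print("brassT",blobs(T,(18,150,70),(32,255,255),(298,230,380,300),3)[0])
E
for f in c0 c_a2 c_a3; do python3 ang.py $f.pkl; done
```

```text
4.15 [0.4816028  0.07095592 0.19319544] [-1.37600463  0.42626412 -0.27394447] -1.9947507143670087e-05
[([297.89, 200.06], [293, 195, 11, 11, 102])] [([357.62, 219.19], [352, 214, 12, 12, 111])]
knob [0.59641509 0.03018969 0.29846593] 0.0024475114763695136 strap world ang 3.303416479713914 0.03841700737212995
brassS [([322.35, 186.92], [319, 184, 8, 6, 26])]
brassT [([360.8, 287.88], [357, 284, 9, 9, 41])]
[([292.45, 197.0], [287, 192, 12, 11, 104])] [([364.58, 219.46], [358, 214, 13, 12, 110])]
knob [0.59620001 0.01790513 0.299562  ] 0.001812423982587123 strap world ang 2.981311898677094 0.0381895080414134
brassS [([332.48, 192.67], [329, 189, 8, 7, 27])]
brassT []
[([287.45, 190.02], [282, 185, 12, 11, 105])] [([374.95, 225.32], [369, 220, 13, 12, 110])]
knob [ 5.86459445e-01 -2.46851263e-04  2.98724949e-01] 0.0018484676157121606 strap world ang 2.427188890151844 0.03700865287914101
brassS [([343.24, 206.84], [340, 204, 8, 6, 25])]
brassT []
```

View pics/a3.png

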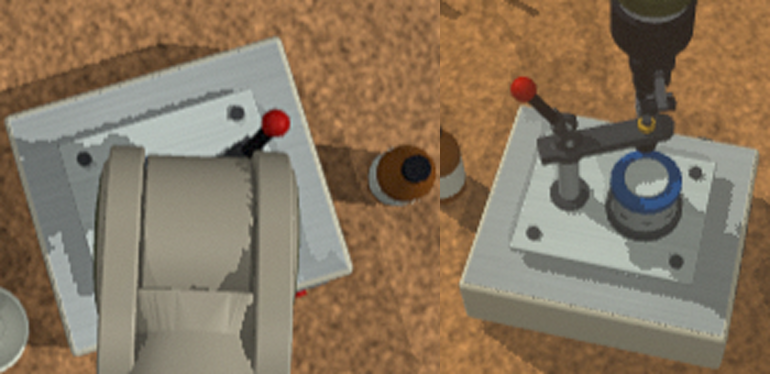

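Run:
```python
from h import *
import pickle
d=pickle.load(open("c0.pkl","rb"));S,T=d["scene"],d["top"]
for z in(.209,.216):
  n=np.array([onz(S,uv,z)[:2] for uv in((322.35,186.92),(332.48,192.67),(343.24,206.84))])
  print(z,n.round(4).tolist(),np.linalg.norm(n-[.5585,.024],axis=1),[np.arctan2(*(p-[.5585,.024])[::-1])%6.283 for p in n])
print(onz(T,(360.8,287.88),.216))
k=np.array([[.5964,.0302],[.5962,.0179],[.5865,-.0002]])
A=np.c_[2*k,np.ones(3)];x=np.linalg.solve(A,(k**2).sum(1));print("circle",x[:2],np.sqrt(x[2]+x[:2]@x[:2]))
# tilt check: lid via S
```

```text
0.209 [[0.4843, 0.0195], [0.4865, 0.047], [0.5076, 0.0864]] [0.07431356 0.0756013  0.0805363 ] [np.float64(3.201513878167236), np.float64(2.83262477753873), np.float64(2.255639619433512)]
0.216 [[0.489, 0.0223], [0.4911, 0.0496], [0.512, 0.0886]] [0.06954466 0.07207026 0.07959465] [np.float64(3.1652067706841924), np.float64(2.779057602557175), np.float64(2.194556881765517)]
[0.47990035 0.0162182  0.216     ]
circle [0.56194474 0.02460862] 0.03490599845164241
```

Emit:
step_arm:
  series:
    - [[0.7,0.8,0],-0.12,255]
    - [[1.4,1.6,0],-0.24,255]
    - [[2.0,2.2,0],-0.33,255]
    - [[2.0,2.2,0],-0.33,255]

```text
clock: 4.65
tcp_pos: [0.5013, 0.0933, 0.193]
orientation: [-0.002, 0.556, 0.831, -0.001]
wrist_force: [-0.8, 1.3, -0.5]
finger_gap: -0.0004
```

```bash
python3 look.py a4; python3 ang.py c_a4.pkl
```

```text
4.75 [0.50146058 0.09283098 0.19317155] [-1.4717942  -0.28299577 -0.70107657] -9.818508927500645e-05
[([287.28, 184.89], [282, 180, 12, 11, 102])] [([379.21, 231.5], [373, 226, 13, 12, 111])]
knob [ 0.57584212 -0.00772409  0.29851902] 0.0019530122452212273 strap world ang 2.0710675059123975 0.036154764515621926
brassS [([344.12, 217.0], [341, 214, 8, 6, 24])]
brassT []
```

View pics/a4.png

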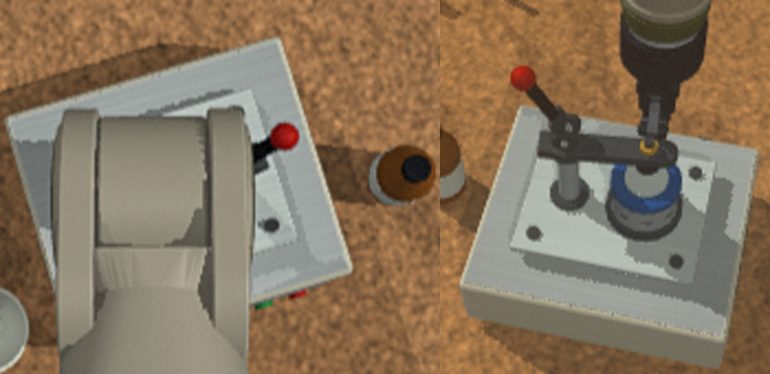

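Run:
```python
from h import *
import pickle
d=pickle.load(open("c0.pkl","rb"));S,T=d["scene"],d["top"]
# lid silver disc via ellipse fits of blue outer outline + silver
n=onz(S,(344.12,217.0),.2155)[:2];P=np.array([.566,.030])
print(n,n-P,np.linalg.norm(n-P),np.arctan2(*(n-P)[::-1]))
lid=onz(S,(255+355.5/4-.5,170+243.5/4-.5),.176)[:2];print("lid S",lid,np.arctan2(*(lid-P)[::-1]),np.linalg.norm(lid-P),"target px",proj(S,[*lid,.2155]),"rest",np.linalg.norm(lid-n),lid-n)
```

```text
[0.53365252 0.10308862] [-0.03234748  0.07308862] 0.07992688018449082 1.9874616654981316
lid S [0.54110001 0.10723538] 1.8826666222363113 0.08114994049056765 target px [344.08686812 220.34636892] rest 0.008524121559080134 [0.00744749 0.00414675]
```

Emit:
step_arm:
  series:
    - [[0.35,0.25,0],-0.05,255]
    - [[0.7,0.5,0],-0.1,255]
    - [[0.7,0.5,0],-0.1,255]

```text
clock: 5.12
tcp_pos: [0.508, 0.0978, 0.1931]
orientation: [-0.002, 0.596, 0.803, -0.001]
wrist_force: [-2.7, 1.1, -0.3]
finger_gap: -0.0001
```

```bash
python3 look.py a5; python3 ang.py c_a5.pkl
```

```text
5.225 [0.50808001 0.09769009 0.19313944] [-3.10500443  1.3671555   0.6628412 ] -6.419404290591386e-05
[([287.65, 183.8], [282, 179, 12, 11, 100])] [([379.82, 233.26], [374, 228, 12, 12, 109])]
knob [ 0.57285598 -0.00885986  0.29801038] 0.001966465666101967 strap world ang 1.982690499205918 0.03585895710322624
brassS [([343.86, 220.0], [341, 217, 7, 6, 22])]
brassT []
```

View pics/a5.png

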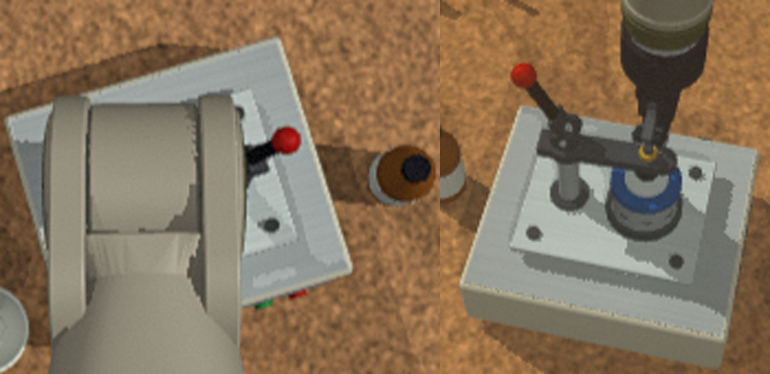

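Emit:
step_arm:
  series:
    - [[-2,-0.6,0],0,255]
    - [[-4,-1.3,0.5],0,255]
    - [[-5,-3,5],0,255]
    - [[-5,-7,9],0,255]
    - [[-5,-12,12],0,255]

```text
clock: 5.85
tcp_pos: [0.4591, -0.0235, 0.3157]
orientation: [0.0, 0.595, 0.803, 0.0]
wrist_force: [1.7, -0.3, 0.5]
finger_gap: 0.0002
```

Emit:
step_arm:
  series:
    - [[0,-4,3.5],0,255]
    - [[0,-8,3.5],0,255]
    - [[0,-12,3.5],0,255]

```text
clock: 6.22
tcp_pos: [0.4598, -0.1459, 0.352]
orientation: [0.003, 0.595, 0.804, 0.0]
wrist_force: [0.3, -0.5, -0.1]
finger_gap: -0.0001
```

```bash
python3 look.py a6; python3 ang.py c_a6.pkl
python3 - <<'E'
from h import *
import pickle
d=pickle.load(open("c_a6.pkl","rb"))["top"]["frame"]
cv2.imwrite("pics/t6c.png",cv2.resize(d[180:340,230:450],None,fx=3.6,fy=3.6,interpolation=2)[:,:,::-1])
E
```

```text
6.325 [ 0.45973059 -0.14759538  0.35085643] [ 0.44725146  0.42961266 -0.55824661] -0.00010397551027768588
[([287.61, 183.93], [282, 179, 12, 11, 103])] [([379.8, 233.24], [374, 228, 12, 12, 107])]
knob [ 0.57294505 -0.00888659  0.29766657] 0.0019048453997560341 strap world ang 1.9846648524910804 0.035919172402568804
brassS [([344.09, 220.04], [341, 217, 7, 6, 23])]
brassT [([316.07, 259.39], [312, 255, 9, 9, 41])]
```

View pics/t6c.png

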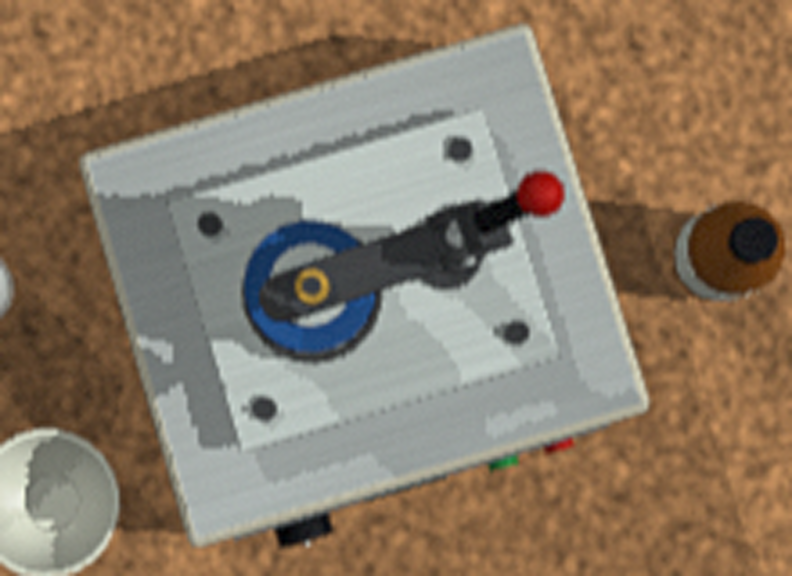

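View pics/a6.png

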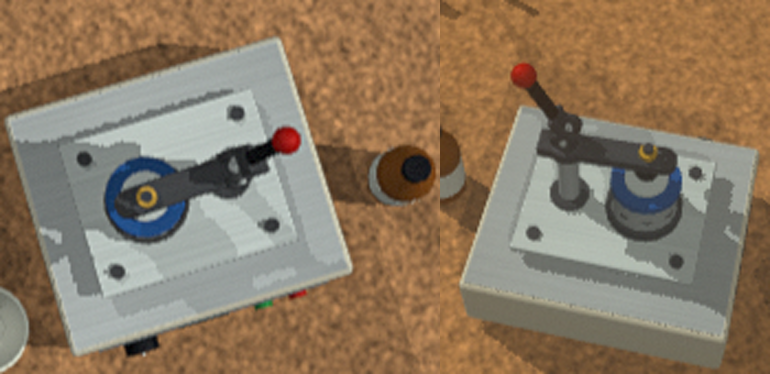

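Run:
```python
from h import *
import pickle
d=pickle.load(open("c_a6.pkl","rb"));S,T=d["scene"],d["top"]
n=onz(T,(316.07,259.39),.2155);l=onz(T,(230+311.5/3.6-.5,180+286.5/3.6-.5),.176)
print("nut",n,"lid",l,n-l)
k=onz(T,(379.8,233.24),.305);print("knob top-only",k, onz(S,(287.6,183.9),.305)-[.0075,.006,0])
P=np.array([.5595,.0245])
print("dir nut->knob",np.arctan2(*(k-n)[:2][::-1]), np.linalg.norm((k-n)[:2]))
```

```text
nut [0.53108853 0.10067092 0.2155    ] lid [0.53436322 0.10130299 0.176     ] [-0.00327469 -0.00063207  0.0395    ]
knob top-only [ 0.57253812 -0.00900417  0.305     ] [ 0.56961495 -0.01045684  0.305     ]
dir nut->knob -1.20945868099521 0.11724630089911842
```

Emit:
step_arm:
  series:
    - [[3,3.5,0],0,255]
    - [[6,7,0],0,255]
    - [[9,11,0],0,255]
    - [[11.3,13.9,0],0,255]
    - [[11.3,13.9,-1.6],0,255]

```text
clock: 6.95
tcp_pos: [0.575, -0.0062, 0.3354]
orientation: [0.004, 0.595, 0.804, 0.001]
wrist_force: [0.7, 0.1, -0.7]
finger_gap: 0.0004
```

```bash
python3 look.py a7
python3 - <<'E'
import numpy as np
from workcell import env
c=env.get_state()["tcp_pos"]
p=np.array([.5593,.0259]);w=np.array([.353,-.935])
for a in (64,60,55,50,45,40,35,30,25,20,15,10,5,0,-3):
    r=np.radians(a);x=p+.085*np.cos(r)*w;z=.228+.085*np.sin(r)+.0115
    print(a,np.r_[x,z].round(4),((np.r_[x,z]-c)*100).round(1))
E
```

```text
7.05 [ 0.57273948 -0.00752809  0.33339156] [-0.74523858  0.53010953  0.7434539 ] -0.0003678130964532357
64 [ 0.5725 -0.0089  0.3159] [-0.  -0.1 -1.7]
60 [ 0.5743 -0.0138  0.3131] [ 0.2 -0.6 -2. ]
55 [ 0.5765 -0.0197  0.3091] [ 0.4 -1.2 -2.4]
50 [ 0.5786 -0.0252  0.3046] [ 0.6 -1.8 -2.9]
45 [ 0.5805 -0.0303  0.2996] [ 0.8 -2.3 -3.4]
40 [ 0.5823 -0.035   0.2941] [ 1.  -2.7 -3.9]
35 [ 0.5839 -0.0392  0.2883] [ 1.1 -3.2 -4.5]
30 [ 0.5853 -0.0429  0.282 ] [ 1.3 -3.5 -5.1]
25 [ 0.5865 -0.0461  0.2754] [ 1.4 -3.9 -5.8]
20 [ 0.5875 -0.0488  0.2686] [ 1.5 -4.1 -6.5]
15 [ 0.5883 -0.0509  0.2615] [ 1.6 -4.3 -7.2]
10 [ 0.5888 -0.0524  0.2543] [ 1.6 -4.5 -7.9]
5 [ 0.5892 -0.0533  0.2469] [ 1.6 -4.6 -8.6]
0 [ 0.5893 -0.0536  0.2395] [ 1.7 -4.6 -9.4]
-3 [ 0.5893 -0.0535  0.2351] [ 1.7 -4.6 -9.8]
```

View pics/a7.png

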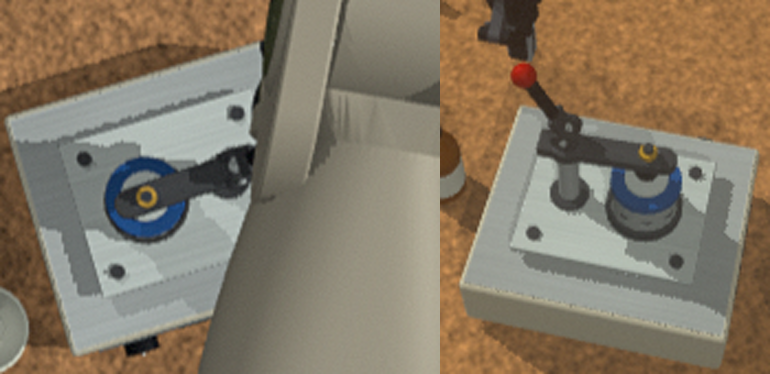

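Emit:
step_arm:
  series:
    - [[0,-0.1,-1.5],0,255]
    - [[0.2,-0.5,-2.0],0,255]
    - [[0.4,-1.1,-2.5],0,255]
    - [[0.6,-1.7,-3.0],0,255]
    - [[0.8,-2.2,-3.5],0,255]

```text
clock: 7.68
tcp_pos: [0.582, -0.0317, 0.3015]
orientation: [0.005, 0.596, 0.803, -0.001]
wrist_force: [-1.3, -4.5, 9.4]
finger_gap: -0.0
```

```bash
python3 look.py a8; python3 ang.py c_a8.pkl
```

```text
7.775 [ 0.58208817 -0.03230921  0.30107109] [ 0.41308763 -3.71704582  5.38941113] 2.2845385991656056e-05
[([277.94, 187.83], [272, 183, 12, 10, 70])] []
brassS [([343.9, 220.24], [341, 217, 7, 6, 21])]
brassT [([316.1, 259.15], [312, 255, 9, 9, 40])]
```

View pics/a8.png

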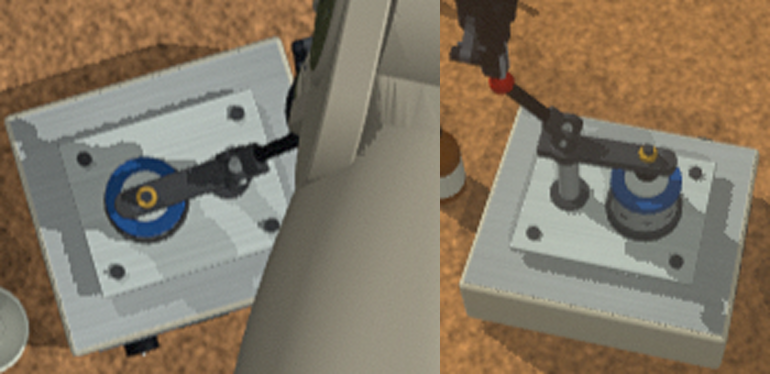

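Emit:
step_arm:
  series:
    - [[0,-0.3,-0.8],0,255]
    - [[0.2,-0.7,-1.4],0,255]
    - [[0.3,-1.1,-2.0],0,255]
    - [[0.4,-1.4,-2.7],0,255]
    - [[0.5,-1.6,-3.4],0,255]

```text
clock: 8.4
tcp_pos: [0.5894, -0.0515, 0.2705]
orientation: [0.009, 0.597, 0.802, -0.001]
wrist_force: [1.4, -5.2, 6.0]
finger_gap: 0.0003
```

```bash
python3 look.py a9; python3 ang.py c_a9.pkl
```

```text
8.5 [ 0.58869982 -0.05081124  0.26916428] [ 1.45153136 -1.85425338  3.62532165] 0.00017422335680331285
[([268.77, 195.85], [264, 191, 10, 9, 60])] []
brassS [([343.91, 220.96], [340, 218, 8, 6, 23])]
brassT [([316.1, 259.14], [312, 255, 9, 9, 42])]
```

View pics/a9.png

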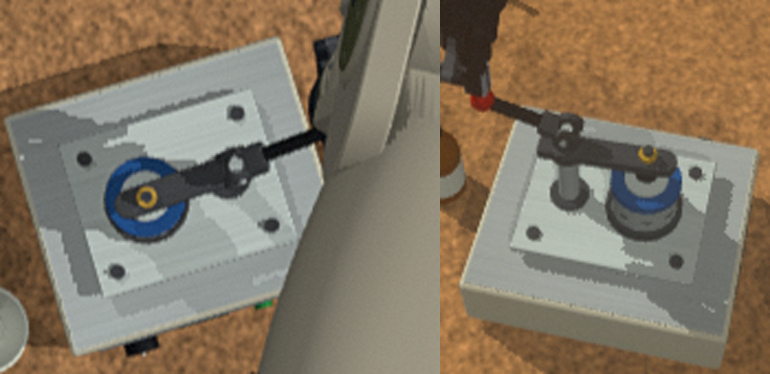

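Emit:
step_arm:
  series:
    - [[0,-0.1,-0.7],0,255]
    - [[0,-0.2,-1.4],0,255]
    - [[0,-0.3,-2.1],0,255]
    - [[0,-0.3,-2.7],0,255]
    - [[0,-0.3,-3.0],0,255]

```text
clock: 9.12
tcp_pos: [0.5885, -0.0537, 0.2386]
orientation: [0.007, 0.597, 0.802, -0.001]
wrist_force: [2.0, -2.9, 6.9]
finger_gap: 0.0003
```

Emit:
step_arm:
  series:
    - [[0,0,-0.2],0,255]
    - [[0,0,-0.4],0,255]

```text
clock: 9.38
tcp_pos: [0.5893, -0.0538, 0.2367]
orientation: [0.009, 0.597, 0.802, -0.0]
wrist_force: [-1.4, -3.2, 16.7]
finger_gap: -0.0002
```

```bash
python3 look.py b0; python3 ang.py c_b0.pkl
```

```text
9.475 [ 0.58916301 -0.05381878  0.23674501] [-1.00321973 -1.87069395 12.4076857 ] 0.0003818838664481336
[([267.35, 204.89], [263, 201, 10, 8, 54])] []
brassS [([343.87, 221.26], [340, 218, 8, 6, 23])]
brassT [([316.3, 259.23], [312, 255, 9, 9, 40])]
```

View pics/b0.png

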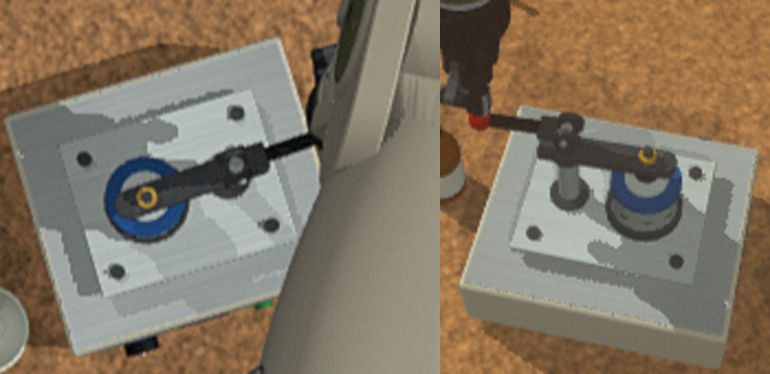

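Force has risen to about 17 N. I'll press a little further to find out whether the lever is on its stop.

Emit:
step_arm:
  series:
    - [[0,0,-0.2],0,255]
    - [[0,0,-0.4],0,255]
    - [[0,0,-0.4],0,255]

```text
clock: 9.85
tcp_pos: [0.5897, -0.0538, 0.2359]
orientation: [0.011, 0.597, 0.802, 0.0]
wrist_force: [-2.9, -1.7, 17.1]
finger_gap: -0.0002
```

Emit:
step_arm:
  series:
    - [[0,0,-0.4],0,255]
    - [[0,0,-0.8],0,255]
    - [[0,0,-0.8],0,255]

```text
clock: 10.22
tcp_pos: [0.5908, -0.0538, 0.2336]
orientation: [0.015, 0.597, 0.802, 0.002]
wrist_force: [-5.6, -0.7, 28.2]
finger_gap: -0.0002
```

Emit:
step_arm:
  series:
    - [[0,0,1],0,255]
    - [[0,0,3.5],0,255]
    - [[0,-2,8],0,255]
    - [[0,-7,11],0,255]
    - [[-3,-12,11],0,255]

```text
clock: 10.85
tcp_pos: [0.5621, -0.1741, 0.3443]
orientation: [0.015, 0.596, 0.803, 0.003]
wrist_force: [0.5, -0.4, -0.7]
finger_gap: 0.0
```

Emit:
step_arm:
  series:
    - [[-3,-3,0],0,255]
    - [[-6,-6,0],0,255]
    - [[-6,-6,0],0,255]

```text
clock: 11.22
tcp_pos: [0.4999, -0.2347, 0.3433]
orientation: [0.013, 0.597, 0.802, 0.003]
wrist_force: [0.2, -0.5, -0.1]
finger_gap: 0.0001
```

```bash
python3 look.py b1; python3 ang.py c_b1.pkl
python3 - <<'E'
from h import *
import pickle
d=pickle.load(open("c_b1.pkl","rb"));S,T=d["scene"],d["top"]
cv2.imwrite("pics/tb1.png",cv2.resize(T["frame"][180:340,200:450],None,fx=3.2,fy=3.2,interpolation=2)[:,:,::-1])
b=blobs(T,(18,150,70),(32,255,255),(298,230,380,300),1)[0][0][0]
print(onz(T,b,.210))
d0=pickle.load(open("c0.pkl","rb"))["top"]["frame"]
for n,(a,b2,c,e) in dict(bottle=(410,225,460,275),beaker=(195,235,240,280),dish=(215,290,270,350)).items():
    print(n,cv2.absdiff(d0[b2:e,a:c],T["frame"][b2:e,a:c]).mean())
E
```

```text
11.325 [ 0.5016515  -0.23341677  0.34346977] [-0.36917216  0.30795251  0.32921431] -0.00012982363596172072
[([267.37, 203.2], [263, 198, 10, 11, 81])] [([400.55, 229.29], [395, 224, 12, 12, 110])]
knob [ 0.59040899 -0.05538682  0.21965193] 0.0019263169649857937 strap world ang 1.9529767226216315 0.08555963309782512
brassS [([344.0, 221.23], [341, 218, 7, 6, 22])]
brassT [([316.49, 259.86], [312, 256, 9, 9, 37])]
[0.53059427 0.09993425 0.21      ]
bottle 1.95
beaker 6.3927572016460905
dish 1.6957575757575758
```

View pics/b1.png

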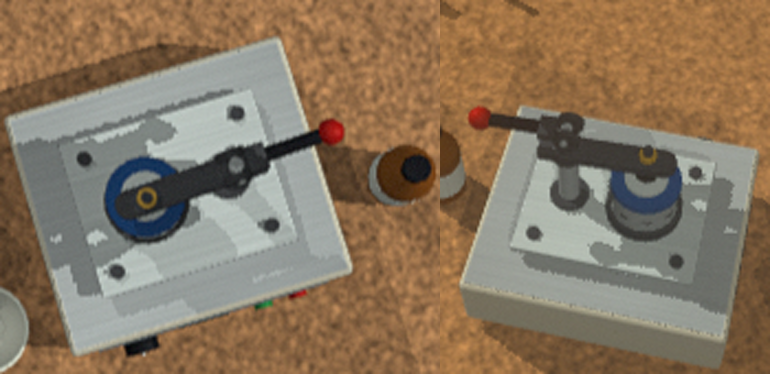

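View pics/tb1.png

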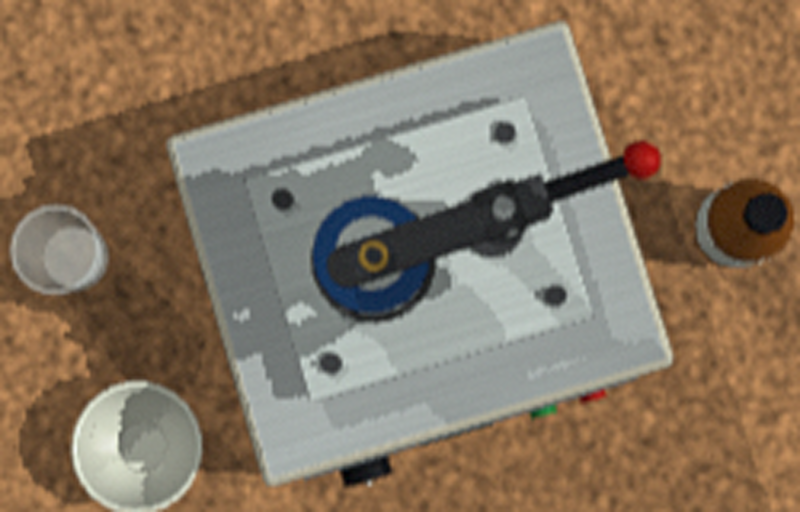

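```bash
python3 -c "
from workcell import env
env.hand_in(); print(env.get_state()['clock'])"
```

```text
the job is handed in; nothing more can be done
the job is handed in; nothing more can be done
```

I pushed the strap round with closed fingers until its foot stood over the lid's raised centre. I then pressed the red knob down along its arc to the stop, backed the arm clear and handed the job in at about 11.4 s. The hand-in gave no verdict.

**Foot over the lid:** the nut above the foot measured about 3–4 mm from the lid's centre in the top view, and about 1 mm in the scene view before clamping. The limit is 10 mm. Between them the two views differ by 6–8 mm in absolute position. I therefore compared points within one view only.

**Lever down:** the push force rose to 28 N with hardly any further movement, far more than the roughly 4 N needed to turn the lever. In the scene view the nut dropped about 1.2 pixels, which fits the full 5.5 mm travel. The triangulated knob height was 0.220 m, about 8 mm below the pivot's 0.228 m. Earlier points came out 7–12 mm too low the same way, so I took the lever as level.

**Jar and loose items:** the jar looked upright in its nest. The bottle and dish looked unchanged from the start picture. The beaker's patch differed more; I put that down to changed shadows and did not measure its position again.

**Not measured:** I could not read the foot's clamping force directly. It is inferred from the strap's drop.

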